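Weigh in and stack the cast ingots

TASK

Weigh in the day's ingots: with the pan empty, press the scale's small zero key fully and let it up, then build all the ingots, each kept the way up it lies, into one neat stack in the middle of the pan, two to a layer, side by side and close with one wide face down and the other wide face up so that their slopes nest, and every layer crosswise to the one below; an ingot left without a partner lies alone on top, crosswise too. When the stack is complete and let go, press the large print key fully and let it up. Put the runner offcuts into the crucible for remelting, and leave the mould, hammer and tin where they are.

Things in the scene. Friction and masses are not known exactly. Their poses are not given: they have to be found in the camera images.
- ingot1: Tapered zinc-alloy ingot, cast bar with plain dull-grey faces: it starts lying wide face down (z up). Its wide face is 68 x 40 mm, the opposite narrow face 60 x 28 mm, 25 mm apart and parallel; all four sides slope evenly; about 0.36 kg. Origin at the middle of the bar, 12.5 mm from either face; x along its length, y across, z from the wide face to the narrow face. Lies somewhere on the bench, turned any way; may be absent.
- ingot2: Tapered zinc-alloy ingot, cast bar with plain dull-grey faces: it starts lying wide face down (z up). Its wide face is 68 x 40 mm, the opposite narrow face 60 x 28 mm, 25 mm apart and parallel; all four sides slope evenly; about 0.36 kg. Origin at the middle of the bar, 12.5 mm from either face; x along its length, y across, z from the wide face to the narrow face. Lies somewhere on the bench, turned any way; may be absent.
- ingot3: Tapered zinc-alloy ingot, cast bar with plain dull-grey faces: it starts lying wide face down (z up). Its wide face is 68 x 40 mm, the opposite narrow face 60 x 28 mm, 25 mm apart and parallel; all four sides slope evenly; about 0.36 kg. Origin at the middle of the bar, 12.5 mm from either face; x along its length, y across, z from the wide face to the narrow face. Lies somewhere on the bench, turned any way; may be absent.
- ingot4: Tapered zinc-alloy ingot, cast bar with plain dull-grey faces: it starts lying wide face up, narrow face down (z down). Its wide face is 68 x 40 mm, the opposite narrow face 60 x 28 mm, 25 mm apart and parallel; all four sides slope evenly; about 0.36 kg. Origin at the middle of the bar, 12.5 mm from either face; x along its length, y across, z from the wide face to the narrow face. Lies somewhere on the bench, turned any way; may be absent.
- ingot5: Tapered zinc-alloy ingot, cast bar with plain dull-grey faces: it starts lying wide face up, narrow face down (z down). Its wide face is 68 x 40 mm, the opposite narrow face 60 x 28 mm, 25 mm apart and parallel; all four sides slope evenly; about 0.36 kg. Origin at the middle of the bar, 12.5 mm from either face; x along its length, y across, z from the wide face to the narrow face. Lies somewhere on the bench, turned any way; may be absent.
- ingot6: Tapered zinc-alloy ingot, cast bar with plain dull-grey faces: it starts lying wide face up, narrow face down (z down). Its wide face is 68 x 40 mm, the opposite narrow face 60 x 28 mm, 25 mm apart and parallel; all four sides slope evenly; about 0.36 kg. Origin at the middle of the bar, 12.5 mm from either face; x along its length, y across, z from the wide face to the narrow face. Lies somewhere on the bench, turned any way; may be absent.
- runner1: Runner offcut: small grey cast stub of the same metal, a bar 42 mm long (x), 18 mm wide at the foot and 13 mm at the top, 15 mm high, about 65 g, lying on the bench; origin at its middle, z up. May be absent.
- runner2: Runner offcut: small grey cast stub of the same metal, a bar 42 mm long (x), 18 mm wide at the foot and 13 mm at the top, 15 mm high, about 65 g, lying on the bench; origin at its middle, z up. May be absent.
- crucible: Remelt crucible: loose, dark grey open round pot standing on the bench at the right, 84 mm across the rim, 75 mm tall, walls 5 mm, inner floor 8 mm above its foot, mouth about 73 mm wide inside, 0.7 kg; origin at the centre of its foot, z up.
- pan (a point): Centre of the top face of the bench scale's flat steel pan, 62 mm above the bench. The pan is 170 mm (x) by 190 mm (y); the scale is fixed. x points away from the key ledge, which lies along the pan's -x side (towards the robot) with its top 42 mm above the bench, a dark display in its middle and a key at each end; z up.
- zero_key_top (a point): Centre of the top face of the zero key, the small round grey push button (18 mm across) at the ledge's left end (pan +y); at rest its top is 55 mm above the bench, 10 mm proud of its round black bezel. Pushed straight down.
- print_key_top (a point): Centre of the top face of the print key, the large round grey push button (30 mm across) at the ledge's right end (pan -y); at rest 55 mm above the bench, 10 mm proud of its bezel. Pushed straight down.
- zero_key (a joint): Travel of the zero key in m: 0 up, 0.006 fully down; its spring takes 1.5 N at the start and 5 N at the bottom.
- print_key (a joint): Travel of the print key in m: 0 up, 0.006 fully down; same spring.
- mould: Bystander: dark cast-iron ingot mould, three cavities, 86 x 152 x 36 mm with a 115 mm handle rod towards its -y; origin under its centre.
- hammer: Bystander: hammer lying on the bench, 270 mm long; origin on the bench under it.
- tin: Bystander: small tin, 66 mm across, 100 mm tall; origin at the centre of its foot.
There are look-alikes about, which are no part of the job. What is shaped like the ingot1 but orange or yellow is not meant.

How it is judged:
On the way, in this order (a step that is already met when the one before it is completed fails the run):
1. with nothing on the pan, the zero key is pressed fully down (value of joint zero_key above 0.0045 m and height (world z) of each of ingot1, ingot2, ingot3, ingot4, ingot5, ingot6, runner1, runner2 below 0.04 m), for 0.1 s.
2. the zero key is let up (value of joint zero_key below 0.0015 m and height (world z) of each of ingot1, ingot2, ingot3, ingot4, ingot5, ingot6, runner1, runner2 below 0.04 m), for 0.1 s.
3. all the ingots stand in the finished stack on the pan, let go and at rest (angle between each of ingot1, ingot2, ingot3's own z axis and vertical below 0.12 rad and angle between each of ingot4, ingot5, ingot6's own z axis and vertical above 3.02159 rad and horizontal distance between each of ingot1, ingot2, ingot3, ingot4, ingot5, ingot6 and pan below 0.05 m and z of each of ingot1, ingot2, ingot3, ingot4, ingot5, ingot6 in the frame of pan below 0.0685 m and (z of ingot1 in the frame of pan between 0.0065 and 0.0185 m or z of ingot2 in the frame of pan between 0.0065 and 0.0185 m or z of ingot3 in the frame of pan between 0.0065 and 0.0185 m) and (z of ingot1 in the frame of pan between 0.0315 and 0.0435 m or z of ingot2 in the frame of pan between 0.0315 and 0.0435 m or z of ingot3 in the frame of pan between 0.0315 and 0.0435 m) and (z of ingot4 in the frame of pan between 0.0065 and 0.0185 m or z of ingot5 in the frame of pan between 0.0065 and 0.0185 m or z of ingot6 in the frame of pan between 0.0065 and 0.0185 m) and (z of ingot4 in the frame of pan between 0.0315 and 0.0435 m or z of ingot5 in the frame of pan between 0.0315 and 0.0435 m or z of ingot6 in the frame of pan between 0.0315 and 0.0435 m) and (angle between the x axis of ingot1 and the x axis of ingot2, either way round above 1.4108 rad or z of ingot2 in the frame of ingot1 above 0.04 m or z of ingot2 in the frame of ingot1 below -0.04 m) and (angle between the x axis of ingot1 and the x axis of ingot3, either way round above 1.4108 rad or z of ingot3 in the frame of ingot1 above 0.04 m or z of ingot3 in the frame of ingot1 below -0.04 m) and ((angle between the x axis of ingot1 and the x axis of ingot4, either way round below 0.16 rad and x of ingot4 in the frame of ingot1 between -0.01 and 0.01 m and horizontal distance between ingot1 and ingot4 below 0.042 m) or z of ingot4 in the frame of ingot1 above 0.015 m or z of ingot4 in the frame of ingot1 below -0.015 m) and ((angle between the x axis of ingot1 and the x axis of ingot5, either way round below 0.16 rad and x of ingot5 in the frame of ingot1 between -0.01 and 0.01 m and horizontal distance between ingot1 and ingot5 below 0.042 m) or z of ingot5 in the frame of ingot1 above 0.015 m or z of ingot5 in the frame of ingot1 below -0.015 m) and ((angle between the x axis of ingot1 and the x axis of ingot6, either way round below 0.16 rad and x of ingot6 in the frame of ingot1 between -0.01 and 0.01 m and horizontal distance between ingot1 and ingot6 below 0.042 m) or z of ingot6 in the frame of ingot1 above 0.015 m or z of ingot6 in the frame of ingot1 below -0.015 m) and (angle between the x axis of ingot2 and the x axis of ingot3, either way round above 1.4108 rad or z of ingot3 in the frame of ingot2 above 0.04 m or z of ingot3 in the frame of ingot2 below -0.04 m) and ((angle between the x axis of ingot2 and the x axis of ingot4, either way round below 0.16 rad and x of ingot4 in the frame of ingot2 between -0.01 and 0.01 m and horizontal distance between ingot2 and ingot4 below 0.042 m) or z of ingot4 in the frame of ingot2 above 0.015 m or z of ingot4 in the frame of ingot2 below -0.015 m) and ((angle between the x axis of ingot2 and the x axis of ingot5, either way round below 0.16 rad and x of ingot5 in the frame of ingot2 between -0.01 and 0.01 m and horizontal distance between ingot2 and ingot5 below 0.042 m) or z of ingot5 in the frame of ingot2 above 0.015 m or z of ingot5 in the frame of ingot2 below -0.015 m) and ((angle between the x axis of ingot2 and the x axis of ingot6, either way round below 0.16 rad and x of ingot6 in the frame of ingot2 between -0.01 and 0.01 m and horizontal distance between ingot2 and ingot6 below 0.042 m) or z of ingot6 in the frame of ingot2 above 0.015 m or z of ingot6 in the frame of ingot2 below -0.015 m) and ((angle between the x axis of ingot3 and the x axis of ingot4, either way round below 0.16 rad and x of ingot4 in the frame of ingot3 between -0.01 and 0.01 m and horizontal distance between ingot3 and ingot4 below 0.042 m) or z of ingot4 in the frame of ingot3 above 0.015 m or z of ingot4 in the frame of ingot3 below -0.015 m) and ((angle between the x axis of ingot3 and the x axis of ingot5, either way round below 0.16 rad and x of ingot5 in the frame of ingot3 between -0.01 and 0.01 m and horizontal distance between ingot3 and ingot5 below 0.042 m) or z of ingot5 in the frame of ingot3 above 0.015 m or z of ingot5 in the frame of ingot3 below -0.015 m) and ((angle between the x axis of ingot3 and the x axis of ingot6, either way round below 0.16 rad and x of ingot6 in the frame of ingot3 between -0.01 and 0.01 m and horizontal distance between ingot3 and ingot6 below 0.042 m) or z of ingot6 in the frame of ingot3 above 0.015 m or z of ingot6 in the frame of ingot3 below -0.015 m) and (angle between the x axis of ingot4 and the x axis of ingot5, either way round above 1.4108 rad or z of ingot5 in the frame of ingot4 above 0.04 m or z of ingot5 in the frame of ingot4 below -0.04 m) and (angle between the x axis of ingot4 and the x axis of ingot6, either way round above 1.4108 rad or z of ingot6 in the frame of ingot4 above 0.04 m or z of ingot6 in the frame of ingot4 below -0.04 m) and (angle between the x axis of ingot5 and the x axis of ingot6, either way round above 1.4108 rad or z of ingot6 in the frame of ingot5 above 0.04 m or z of ingot6 in the frame of ingot5 below -0.04 m) and linear speed of each of ingot1, ingot2, ingot3, ingot4, ingot5, ingot6 below 0.02 m/s and contact force between each of ingot1, ingot2, ingot3, ingot4, ingot5, ingot6 and the arm below 0.05 N), for 0.4 s.
4. with the stack standing, the print key is pressed fully down (all of step 3 and value of joint print_key above 0.0045 m), for 0.1 s.
At the end, for the whole second after the job is handed in: Stack flat, at rest, let go, each ingot within 50 mm of the pan centre; each full layer one of each way up, parallel within 9 deg, middles at most 42 mm apart, ends level within 10 mm; layers crosswise within 9 deg, an odd ingot on top; offcuts in the upright crucible; both keys up (all of step 3 and horizontal distance between each of runner1, runner2 and crucible below 0.04 m and z of runner1 in the frame of crucible between 0 and 0.068 m and linear speed of each of runner1, runner2 below 0.02 m/s and z of runner2 in the frame of crucible between 0 and 0.068 m and angle between crucible's own z axis and vertical below 0.15 rad and value of joint each of zero_key, print_key below 0.0015 m); the robot touches nothing.
It fails at once if the ingot mould is moved more than 30 mm (distance of mould from where it was at the start of the episode above 0.03 m).
It fails at once if the hammer is moved more than 30 mm (distance of hammer from where it was at the start of the episode above 0.03 m).
It fails at once if the tin is moved more than 30 mm (distance of tin from where it was at the start of the episode above 0.03 m).
Of ingot1, ingot2, ingot3 only 2 to 3 are there at a start; the rules pass over those that are not, and their reading is None.
Of ingot4, ingot5, ingot6 only 2 to 3 are there at a start; the rules pass over those that are not, and their reading is None.
Of runner1, runner2 only 1 to 2 are there at a start; the rules pass over those that are not, and their reading is None.
At some moment in a run one of runner1, runner2, crucible may be knocked a few centimetres aside while the robot is not near it.
It also fails if it takes over 210 s, if anything falls off the work surface, if the arm or the gripper's body presses on something with over 40 N, if the wrist force passes 120 N, or if a joint passes its speed limit or range.

ROBOT

A 6-joint arm with a two-finger parallel gripper is mounted at the origin on the work surface. World frame = base frame: x ahead of the robot, y to its left, z up, the work surface at z = 0. Lengths are in m, angles in rad, forces in N, time in s.
With the tool pointing down it reaches from about 0.275 to 0.825 m from the base axis. Payload 4.9 kg.
Tool frame: the origin (TCP) lies midway between the tips of the shut fingers; the grasp point (between the pads) lies 19 mm behind it (grip_point_offset is the distance from the TCP to the grasp point, in m); z points along the fingers, x is the direction in which the jaws open and shut, and the axes are right-handed (so a half turn about z gives the same grasp; the last joint's range is limited). The gripper opens to 85 mm and grips with 20 to 120 N. Pads are 22 mm wide; open, the fingers measure 114 mm over their backs; the gripper's body (76 mm by 85 mm) begins 54 mm behind the grasp point. The pads swing forward as they close: fully open they stand 13 mm farther back than shut.
Start: joints at [-1.369, 0.326, -0.193, 1.052, 0, 1.437], TCP at [0.181, -0.519, 0.231] pointing down, gripper open.
Joint ranges: [-2.65, 2.65], [-0.97, 1.79], [-1.3, 1.35], [-1.93, 2.1], [-1.47, 1.37], [-3.14, 3.14]. Speed limits (rad/s): [2.57, 2.57, 3.14, 3.14, 3.14, 3.14].

INTERFACE

Orientations are given as a rotation vector (axis times angle).
In Python, from cell import * gives the robot as it stands. Calls block until the motion is done:
- movep(position, orientation): joint-space move of the TCP to a pose.
- move_l(position, velocity=0.15, rot=None, until_force=None): straight line of the TCP; rot=None keeps the orientation; velocity is the mean speed in m/s. With until_force (N) it stops when the force on the tool has changed by that much, and returns True; else False.
- set_joints(angles): joint-space move.
- let_go() and grab(newtons=None): open the fingers fully, or close them until they stop; newtons is the grip in N (None keeps the last).
- sleep(seconds).
- ik(position, orientation): joint angles nearest the present ones, or None.
- get_state(): the state.
- grab_frame(name): name is "scene" or "top"; returns a dict with "img" (400x640x3 uint8, red, green, blue), "fx", "fy", "cx", "cy" (pixels), "cam_to_world" (4x4, takes a point from camera to world coordinates). Camera axes: x right, y down, z forward; pixel columns grow to the right and rows downward; lengths in m; the calibration is good to about 2 mm. A picture is of the moment at which its call begins. There is no depth.
A pose or a line that the arm cannot do raises MotionError and nothing moves.
- sign_off(): hands the job in, once; it reports no verdict.
Trained networks look in the newest picture that a camera, given by its name, has taken for a name from the list of things; names that differ only in an ending like _2 or _b are one class to them, and where a whole thing is asked for, a point or a joint stands for the part that bears it (a point fixed in the world has none). Each returns a list of dicts, best first, with "score" (0 to 1); they miss things now and then, are a little off and sometimes report something else, mostly with a low value. They report only what shows in the picture. A call takes as long as a camera call. They do not tell look-alikes from the thing itself.
- spot_in(camera, name): "centre" ([column, row] in pixels, amid what is visible of it).
- silhouettes(camera, name): "mask" (400x640 bool, what is visible of it) and "centre" ([column, row] in pixels, amid what is visible of it).
- tip_of(camera, name): "centre" ([column, row] in pixels: a listed point, or the origin of a listed thing).
The state is a dict: "clock": time; "q": joint angles; "joint_velocities": joint speeds; "tau": joint torques, N m; "position": TCP position; "eef_rot": TCP orientation; "contact_force": force on the tool from outside, world axes, zero at the start; "wrist_torque": the same for the moment, N m; "finger_gap": opening from 0.0 (shut) to 1.0 (fully open).
Only numpy, scipy, OpenCV 4.12 (cv2) and the standard library are available. Lean on these libraries where they do the work, as an engineer would, in place of code of your own. Each camera call takes 0.05 s, during which the arm holds its last target.

## Working session

There is one attempt and no reset: what is moved stays moved. The work goes in short steps, each a Python script; the robot and the scene stay as the last script left them, time stands still between calls to the robot, and variables do not carry over. Pictures are saved under pics/ and viewed, and the job is handed in when it is done.

```bash
ls; mkdir -p pics
python3 - <<'E'
from cell import *
import cv2
s=get_state();print({k:s[k] for k in('clock','position','eef_rot','contact_force','finger_gap')})
for n in('scene','top'):
    f=grab_frame(n);cv2.imwrite(f'pics/{n}0.png',f['img'][:,:,::-1])
    print(n,f['fx'],f['cx'],f['cy'],f['cam_to_world'])
E
```

```text
pics
{'clock': 0.0, 'position': array([ 0.18112448, -0.51870233,  0.23050737]), 'eef_rot': array([-2.56044445e+00,  1.81832742e+00,  1.98333949e-03]), 'contact_force': array([-0.53989361,  0.31451617,  0.38577393]), 'finger_gap': 1.0051914478375277}
scene 417.1305619941215 323.210803333827 203.66401815376278 [[ 0.74813446  0.55444245 -0.36453861  0.91715207]
 [ 0.66348851 -0.63237027  0.39986353 -0.41054864]
 [-0.00882207 -0.54101886 -0.84096419  0.9937932 ]
 [ 0.          0.          0.          1.        ]]
top 478.41125137016775 317.1149976779139 205.71787511874084 [[-0.02402232 -0.99014279  0.13798617  0.31145951]
 [-0.99965094  0.02530924  0.00757918  0.00476618]
 [-0.0109968  -0.13775594 -0.99040516  1.61367819]
 [ 0.          0.          0.          1.        ]]
```

View pics/scene0.png

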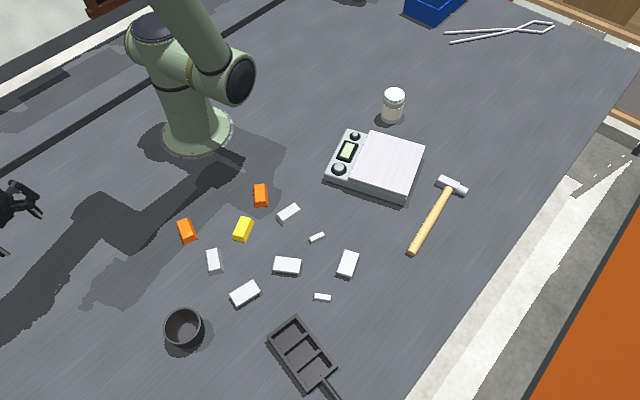

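View pics/top0.png

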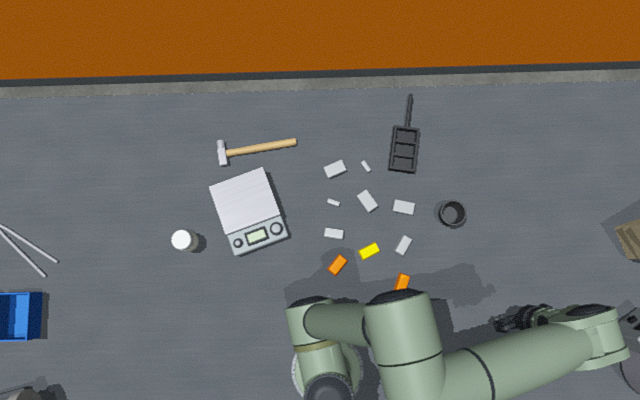

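```bash
cat > h.py <<'E'
from cell import *
import numpy as np, cv2
def ray(f,px):
    d=np.array([(px[0]-f['cx'])/f['fx'],(px[1]-f['cy'])/f['fy'],1.0]);M=f['cam_to_world']
    return M[:3,3],M[:3,:3]@d
def onplane(f,px,z):
    o,d=ray(f,px);return o+d*(z-o[2])/d[2]
def proj(f,P):
    M=f['cam_to_world'];c=(np.atleast_2d(P)-M[:3,3])@M[:3,:3]
    return np.c_[c[:,0]/c[:,2]*f['fx']+f['cx'],c[:,1]/c[:,2]*f['fy']+f['cy']]
def tri(f1,p1,f2,p2):
    o1,d1=ray(f1,p1);o2,d2=ray(f2,p2)
    A=np.c_[d1,-d2];s=np.linalg.lstsq(A,o2-o1,rcond=None)[0]
    a=o1+s[0]*d1;b=o2+s[1]*d2
    return (a+b)/2,np.linalg.norm(a-b)
def crop(f,x0,y0,x1,y1,k,name):
    cv2.imwrite(name,cv2.resize(f['img'][y0:y1,x0:x1,::-1],None,fx=k,fy=k,interpolation=cv2.INTER_CUBIC))
E
python3 - <<'E'
from h import *
F={n:grab_frame(n) for n in('scene','top')}
crop(F['top'],290,140,480,300,4,'pics/t1.png');crop(F['scene'],150,160,380,350,3,'pics/s1.png')
crop(F['top'],200,160,300,260,6,'pics/t2.png');crop(F['scene'],310,110,440,215,6,'pics/s2.png')
for n in F:
  for t in('ingot1','runner1','crucible','mould','hammer','tin','pan','zero_key_top','print_key_top'):
    r=tip_of(n,t);print(n,t,[(np.round(d['centre'],1).tolist(),round(d['score'],2)) for d in r])
E
```

```text
scene ingot1 [([245.2, 294.0], 0.95), ([288.8, 211.1], 0.94), ([345.5, 261.8], 0.94), ([212.6, 261.6], 0.86), ([185.2, 229.5], 0.8), ([258.5, 194.6], 0.7), ([241.1, 227.6], 0.64), ([281.4, 269.0], 0.59)]
scene runner1 [([320.1, 297.1], 0.67), ([319.8, 235.9], 0.63)]
scene crucible [([184.9, 332.4], 0.86), ([296.7, 353.7], 0.75)]
scene mould [([299.5, 352.0], 0.81)]
scene hammer [([287.8, 208.5], 0.69), ([433.1, 218.2], 0.6)]
scene tin [([392.5, 118.7], 0.57)]
scene pan [([385.9, 157.5], 0.83), ([321.2, 296.7], 0.66)]
scene zero_key_top [([355.1, 130.3], 0.5)]
scene print_key_top [([340.2, 164.8], 0.57)]
top ingot1 [([401.8, 246.9], 0.8), ([369.7, 200.8], 0.75), ([333.3, 170.5], 0.71), ([370.7, 252.9], 0.53), ([402.2, 281.8], 0.52), ([403.5, 206.7], 0.5), ([339.0, 263.2], 0.49), ([330.8, 235.5], 0.46)]
top runner1 [([331.0, 203.8], 0.46), ([362.4, 166.3], 0.39), ([448.0, 216.9], 0.21)]
top crucible [([450.1, 215.8], 0.78), ([405.6, 244.7], 0.55)]
top mould [([401.5, 151.6], 0.92)]
top hammer [([256.6, 146.7], 0.68)]
top tin [([191.3, 242.5], 0.89)]
top pan []
top zero_key_top [([238.0, 240.5], 0.53)]
top print_key_top [([276.8, 231.1], 0.62), ([452.3, 213.5], 0.43)]
```

View pics/t1.png

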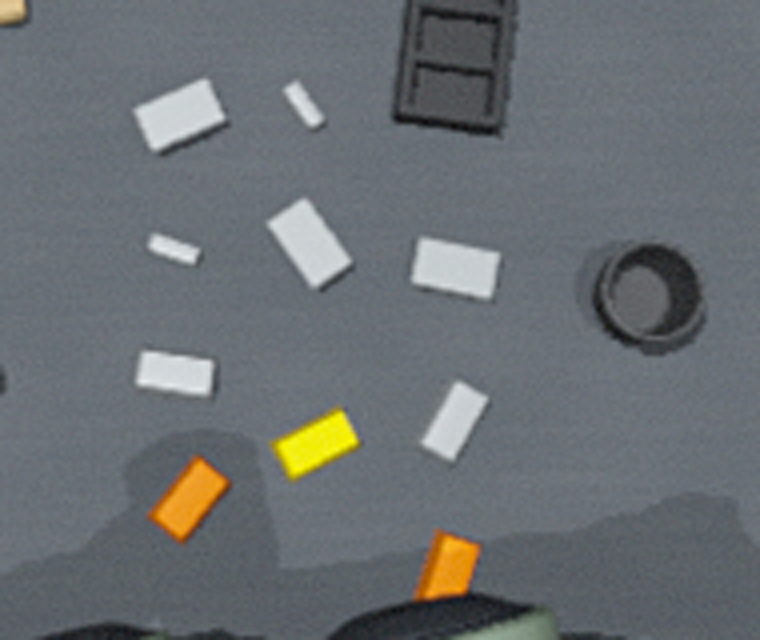

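View pics/s1.png

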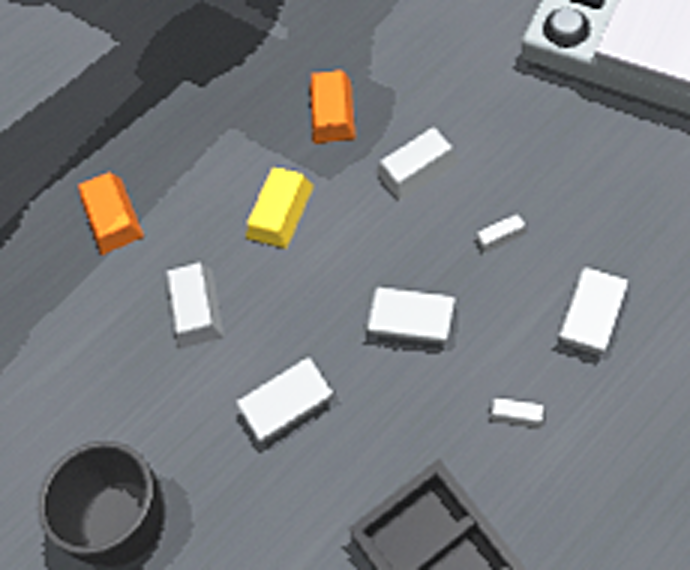

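View pics/t2.png

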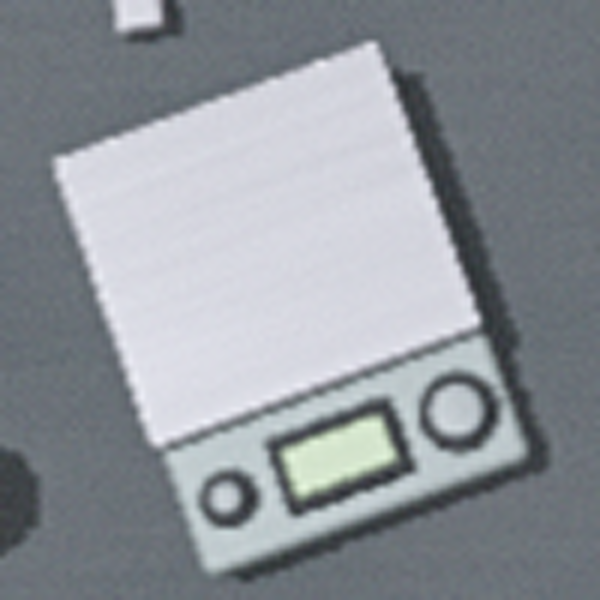

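View pics/s2.png

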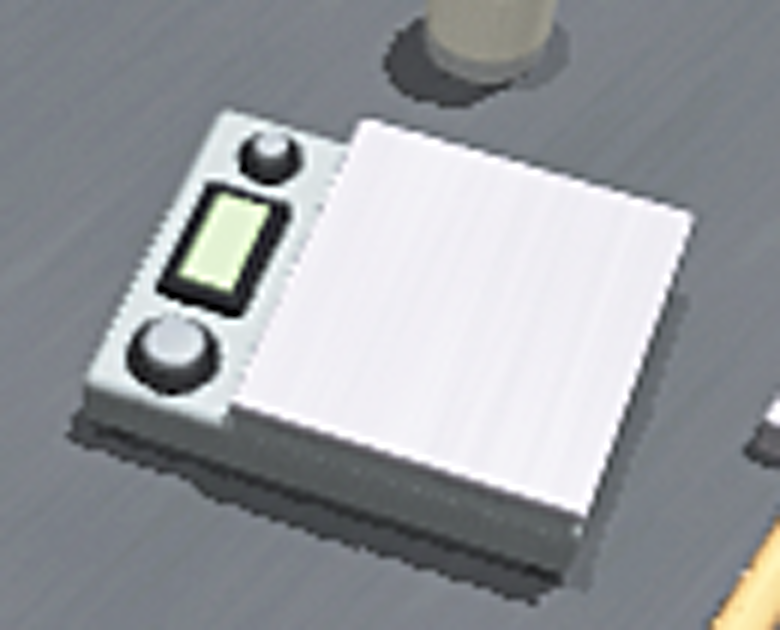

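```bash
cat >> h.py <<'E'
from scipy.optimize import minimize
def ingot_pts(x,y,yaw,up,z0=0.0,s=1.0,dims=((68,40),(60,28),25)):
    # up=True: wide face up
    (wl,ww),(nl,nw),h=dims
    lo,hi=((nl,nw),(wl,ww)) if up else ((wl,ww),(nl,nw))
    P=[]
    for (l,w),z in((lo,0),(hi,h)):
        for a,b in((1,1),(1,-1),(-1,-1),(-1,1)):
            P.append((a*l/2000,b*w/2000,z/1000))
    P=np.array(P);c,s_=np.cos(yaw),np.sin(yaw)
    R=np.array([[c,-s_],[s_,c]])
    Q=P.copy();Q[:,:2]=P[:,:2]@R.T+[x,y];Q[:,2]+=z0
    return Q
RUN=((42,18),(42,13),15)
K=6
def patch(f,c,r):
    """upsampled light mask around pixel c"""
    x0,y0=int(c[0]-r),int(c[1]-r)
    im=f['img'][y0:y0+2*r,x0:x0+2*r].astype(np.float32)
    g=im.min(axis=2)
    g=cv2.GaussianBlur(g,(0,0),0.5)
    return g,x0,y0
def hullmask(f,P,x0,y0,n,k=K):
    q=(proj(f,P)-[x0,y0]+0.5)*k-0.5
    h=cv2.convexHull(np.round(q*16).astype(np.int32))
    m=np.zeros((n*k,n*k),np.uint8);cv2.fillConvexPoly(m,h,1,shift=4)
    return m
def obs(f,c,r,thr):
    g,x0,y0=patch(f,c,r)
    G=cv2.resize(g,None,fx=K,fy=K,interpolation=cv2.INTER_CUBIC)
    m=(G>thr).astype(np.uint8)
    n,lab,st,ce=cv2.connectedComponentsWithStats(m)
    ctr=lab[r*K-2*K:r*K+2*K,r*K-2*K:r*K+2*K];l=np.bincount(ctr[ctr>0].ravel()).argmax() if (ctr>0).any() else 0
    return (lab==l).astype(np.uint8),x0,y0
def fit(views,x,y,up,yaw0=None,dims=((68,40),(60,28),25),z0=0.0,fitz=False):
    """views: list (f,mask,x0,y0)"""
    def cost(p):
        P=ingot_pts(p[0]/100,p[1]/100,p[2],up,z0+(p[3]/100 if len(p)>3 else 0),dims=dims);e=0
        for f,m,x0,y0 in views:
            h=hullmask(f,P,x0,y0,m.shape[0]//K)
            i=(h&m).sum();e+=1-i/max(1,(h|m).sum())
        return e/len(views)
    best=None
    for yw in (np.arange(0,np.pi,np.pi/6) if yaw0 is None else [yaw0]):
        p0=[x*100,y*100,yw]+([0.0] if fitz else [])
        S=np.vstack([p0]+[np.array(p0)+d for d in np.eye(len(p0))*[0.6,0.6,0.3,0.5][:len(p0)]])
        r=minimize(cost,p0,method='Nelder-Mead',options=dict(initial_simplex=S,xatol=.005,fatol=1e-5,maxiter=250))
        if best is None or r.fun<best.fun:best=r
    p=best.x;return p[0]/100,p[1]/100,(p[2]+np.pi/2)%np.pi-np.pi/2,best.fun,(p[3]/100 if fitz else 0)
E
cat > m1.py <<'E'
from h import *
F={n:grab_frame(n) for n in('scene','top')}
S,T=F['scene'],F['top']
L={'A':((333,169),(347,263)),'B':((367,201),(287,265)),'C':((403,207),(245,293)),'D':((334,233),(289,212)),'E':((403,245),(213,261)),
 'r1':((333,202),(317,238)),'r2':((366,166),(322,297))}
g=T['img'].min(axis=2);print('bench',g[215,360],S['img'].min(axis=2)[250,180])
for n,(t,s) in L.items():
    P,gap=tri(T,t,S,s)
    r=[n,np.round(P,3).tolist()]
    d=RUN if n[0]=='r' else ((68,40),(60,28),25)
    views=[(T,*obs(T,t,16,150)),(S,*obs(S,s,22,150))]
    for up in ((False,) if n[0]=='r' else (True,False)):
        q=fit(views,P[0],P[1],up,dims=d);r.append(('UP' if up else 'DN',np.round(q[:4],4).tolist()))
        for i in (0,1):
            q1=fit(views[i:i+1],q[0],q[1],up,yaw0=q[2],dims=d);r.append(np.round(q1[:4],4).tolist())
        qz=fit(views,q[0],q[1],up,yaw0=q[2],dims=d,fitz=True);r.append(('z',np.round(qz,4).tolist()))
    print(*r,sep='\n   ')
E
python3 m1.py
```

```text
bench 101 110
A
   [0.659, -0.04, 0.016]
   ('UP', [0.6605, -0.0436, -1.1823, 0.1192])
   [0.66, -0.0443, -1.1816, 0.0296]
   [0.6597, -0.0386, -1.1809, 0.0785]
   ('z', [0.6604, -0.0436, -1.1837, 0.1182, 0.0002])
   ('DN', [0.665, -0.0451, -1.1772, 0.2336])
   [0.6654, -0.0453, -1.1745, 0.0212]
   [0.6544, -0.0327, -1.1804, 0.0925]
   ('z', [0.6612, -0.0444, -1.1709, 0.074, 0.0197])
B
   [0.547, -0.149, 0.02]
   ('UP', [0.5479, -0.1491, 0.5811, 0.1376])
   [0.5476, -0.1504, 0.5727, 0.0299]
   [0.547, -0.1451, 0.5709, 0.0968]
   ('z', [0.5478, -0.1489, 0.5737, 0.1001, 0.0058])
   ('DN', [0.5509, -0.1524, 0.5861, 0.2881])
   [0.5514, -0.1526, 0.5771, 0.0188]
   [0.5398, -0.1406, 0.5453, 0.101]
   ('z', [0.5487, -0.1499, 0.5881, 0.0918, 0.0222])
C
   [0.523, -0.269, 0.02]
   ('UP', [0.5223, -0.2701, 1.3432, 0.1179])
   [0.5228, -0.2714, 1.3345, 0.0481]
   [0.5208, -0.2669, 1.3547, 0.0872]
   ('z', [0.5225, -0.269, 1.3376, 0.0915, 0.0086])
   ('DN', [0.5261, -0.2755, 1.3452, 0.2947])
   [0.5262, -0.2759, 1.3358, 0.0248]
   [0.5144, -0.264, 1.3218, 0.1044]
   ('z', [0.5233, -0.2707, 1.33
[... 454 characters left out ...]
64])
   [0.3954, -0.2615, -0.6583, 0.3381]
   [0.3894, -0.2546, -0.6926, 0.3632]
   ('z', [0.3954, -0.2614, -0.6583, 0.3564, -0.0])
   ('DN', [0.3934, -0.2645, -0.6356, 0.3668])
   [0.3961, -0.2675, -0.6299, 0.3191]
   [0.3816, -0.2551, -0.639, 0.3509]
   ('z', [0.395, -0.2643, -0.5939, 0.3497, 0.0067])
r1
   [0.548, -0.036, 0.007]
   ('DN', [0.5468, -0.0357, 1.2148, 0.3855])
   [0.5477, -0.037, 1.172, 0.2309]
   [0.5439, -0.0298, 1.0034, 0.3644]
   ('z', [0.5472, -0.0363, 1.1669, 0.3197, 0.0092])
r2
   [0.668, -0.151, 0.013]
   ('DN', [0.6697, -0.15, 0.5774, 0.4243])
   [0.6711, -0.1517, 0.6541, 0.2796]
   [0.6654, -0.1433, 0.5952, 0.3026]
   ('z', [0.6691, -0.1492, 0.5514, 0.3123, 0.0109])
```

```bash
sed -i 's/^for n,(t,s) in L.items/def face(l,w,h): return ((l,w),(l,w),0)\nfor n,(t,s) in L.items/' m1.py
python3 - <<'E'
s=open('m1.py').read()
i=s.index("    d=RUN")
s=s[:i]+'''    views=[(T,*obs(T,t,16,150)),(S,*obs(S,s,22,150))]
    o=[]
    for nm,l,w,h in ((('R',42,13,.015),) if n[0]=='r' else (('UP',68,40,.025),('DN',60,28,.025))):
        d=face(l,w,h)
        q=fit(views,P[0],P[1],True,dims=d,z0=h);r.append((nm,np.round(q[:4],4).tolist()))
        for i in (0,1):
            q1=fit(views[i:i+1],q[0],q[1],True,yaw0=q[2],dims=d,z0=h);r.append(np.round(q1[:4],4).tolist())
        qz=fit(views,q[0],q[1],True,yaw0=q[2],dims=d,z0=h,fitz=True);r.append(('z',np.round(qz,4).tolist()))
    print(*r,sep='\\n   ')
'''
open('m1.py','w').write(s)
E
python3 m1.py
```

```text
bench 103 109
A
   [0.659, -0.04, 0.016]
   ('UP', [0.6598, -0.0419, -1.1745, 0.0874])
   [0.6601, -0.0442, -1.1675, 0.0319]
   [0.6605, -0.0406, -1.182, 0.0215]
   ('z', [0.6604, -0.0431, -1.1755, 0.0863, 0.0016])
   ('DN', [0.66, -0.0431, -1.1324, 0.3706])
   [0.66, -0.0431, -1.1362, 0.3522]
   [0.6624, -0.0428, -1.2582, 0.385]
   ('z', [0.6607, -0.0431, -1.1704, 0.3652, 0.0073])
B
   [0.547, -0.149, 0.02]
   ('UP', [0.5474, -0.1473, 0.5964, 0.0989])
   [0.5474, -0.1503, 0.5851, 0.0309]
   [0.5476, -0.1463, 0.5812, 0.0228]
   ('z', [0.5474, -0.1491, 0.5844, 0.0605, 0.0049])
   ('DN', [0.5485, -0.1485, 0.5074, 0.3685])
   [0.5485, -0.1485, 0.5074, 0.3524]
   [0.5501, -0.1513, 0.5886, 0.3815]
   ('z', [0.5465, -0.1498, 0.4826, 0.3639, 0.0076])
C
   [0.523, -0.269, 0.02]
   ('UP', [0.5229, -0.2685, 1.3421, 0.0787])
   [0.5226, -0.2714, 1.3342, 0.0485]
   [0.5226, -0.2677, 1.3325, 0.0195]
   ('z', [0.5233, -0.2694, 1.3382, 0.0663, 0.0026])
   ('DN', [0.5251, -0.2708, 1.3222, 0.3606])
   [0.5251, -0.2708, 1.3222, 0.342]
   [0.5251, -0.2708, 1.3222, 0.3791]
   ('z', [0.5232, -0.2702, 1.2
[... 459 characters left out ...]
54])
   [0.3953, -0.2607, -0.6213, 0.3413]
   [0.3943, -0.2577, -0.5339, 0.3051]
   ('z', [0.396, -0.2608, -0.6392, 0.3238, -0.0009])
   ('DN', [0.3955, -0.263, -0.5567, 0.1252])
   [0.3956, -0.2642, -0.5485, 0.0521]
   [0.3957, -0.2609, -0.5502, 0.0964]
   ('z', [0.3958, -0.2629, -0.5573, 0.1159, 0.0025])
r1
   [0.548, -0.036, 0.007]
   ('R', [0.5468, -0.035, 1.2121, 0.1686])
   [0.5463, -0.0368, 1.2221, 0.1137]
   [0.5474, -0.033, 1.2355, 0.1308]
   ('z', [0.5472, -0.0341, 1.1816, 0.1653, 0.002])
r2
   [0.668, -0.151, 0.013]
   ('R', [0.669, -0.1487, 0.5648, 0.1907])
   [0.6678, -0.1508, 0.5953, 0.1249]
   [0.6687, -0.1477, 0.5737, 0.1212]
   ('z', [0.6694, -0.149, 0.5651, 0.1509, 0.0035])
```

```bash
cat > m2.py <<'E'
from h import *
F={n:grab_frame(n) for n in('scene','top')}
S,T=F['scene'],F['top']
for f,x in((T,(245,205)),(T,(270,244)),(S,(385,160)),(S,(338,182)),(T,(238,242)),(S,(339,167))):print(f['img'][x[1],x[0]])
views=[]
for f,c,r in((T,(245,202),45),(S,(388,166),60)):
    x0,y0=c[0]-r,c[1]-r
    im=f['img'][y0:y0+2*r,x0:x0+2*r].astype(np.float32)
    im=cv2.resize(cv2.GaussianBlur(im,(0,0),.6),None,fx=K,fy=K,interpolation=cv2.INTER_CUBIC)
    R,G,B=im[...,0],im[...,1],im[...,2]
    m=((G>165)&(B-G>1)).astype(np.uint8)
    m=cv2.morphologyEx(m,cv2.MORPH_OPEN,np.ones((9,9)));m=cv2.morphologyEx(m,cv2.MORPH_CLOSE,np.ones((25,25)))
    n,lab,st,ce=cv2.connectedComponentsWithStats(m);l=1+st[1:,4].argmax()
    m=(lab==l).astype(np.uint8);views.append((f,m,x0,y0))
    v=im.clip(0,255).astype(np.uint8)[...,::-1].copy();cv2.drawContours(v,cv2.findContours(m,0,2)[0],-1,(0,0,255),1)
    cv2.imwrite(f'pics/pan{len(views)}.png',v)
d=((170,190),(170,190),0)
P=onplane(T,(245,202),.062)
q=fit(views,P[0],P[1],True,yaw0=.3,dims=d,z0=.062);print(np.round(q[:4],4))
for i in(0,1):print(np.round(fit(views[i:i+1],q[0],q[1],True,yaw0=q[2],dims=d,z0=.062)[:4],4))
print(np.round(fit(views,q[0],q[1],True,yaw0=q[2],dims=d,z0=.062,fitz=True),4))
crop(T,225,220,290,255,12,'pics/k1.png');crop(S,325,120,370,180,10,'pics/k2.png')
E
python3 m2.py
```

```text
[215 214 225]
[58 58 67]
[242 241 245]
[85 90 92]
[190 197 204]
[210 217 222]
[0.5511 0.2597 0.3371 0.2107]
[0.5501 0.2566 0.3357 0.2087]
[0.5534 0.2619 0.3381 0.1873]
[0.5505 0.2563 0.3367 0.1974 0.0056]
```

View pics/k1.png

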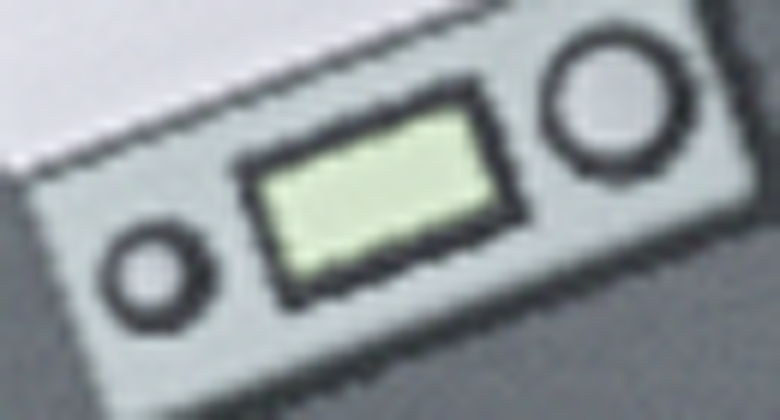

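View pics/k2.png

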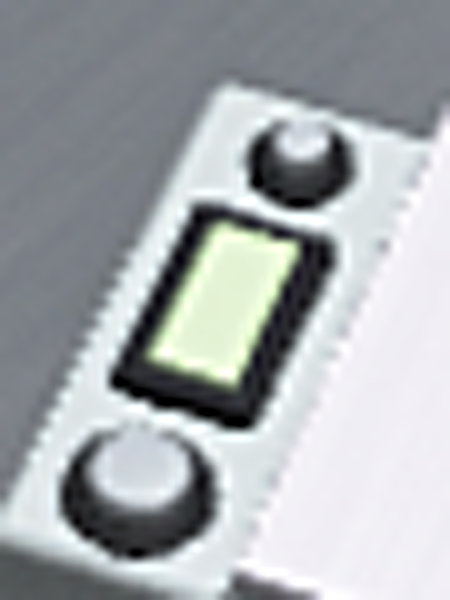

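View pics/pan1.png

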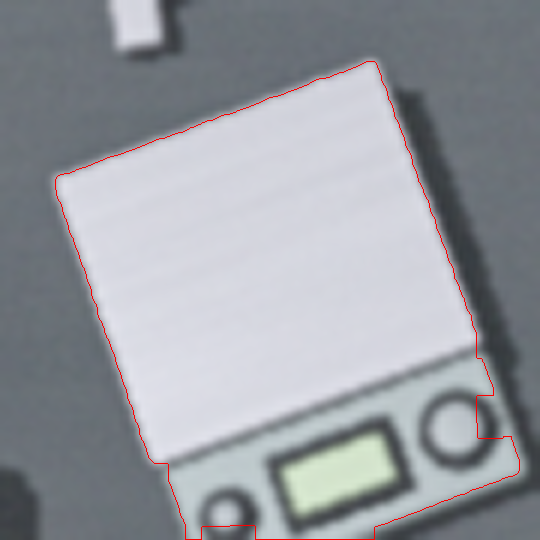

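View pics/pan2.png

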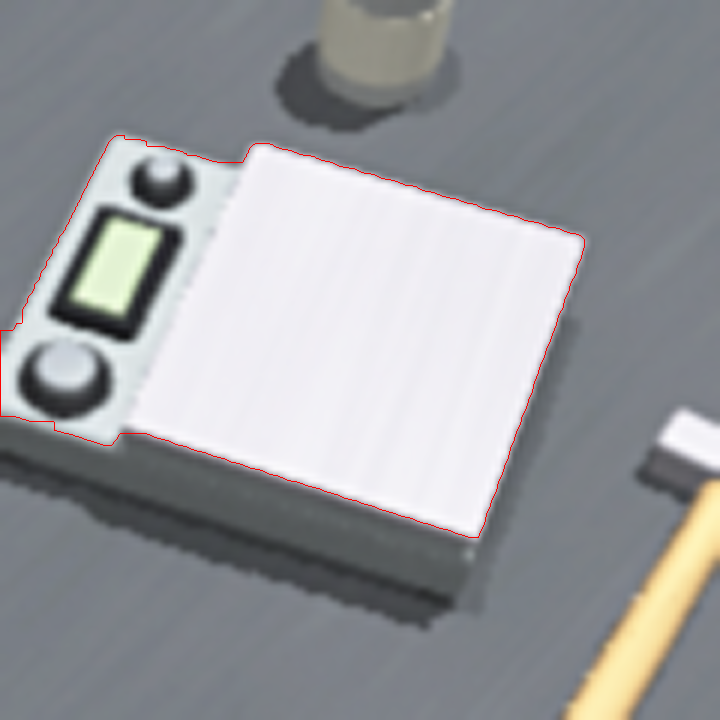

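Run:
```python
from h import *
F={n:grab_frame(n) for n in('scene','top')}
S,T=F['scene'],F['top']
def px(u,o,k):return (np.array(u)+.5)/k-.5+np.array(o)
t=[px(u,(200,157),6) for u in((56,177),(376,60),(479,346),(155,463))]
s=[px(u,(328,106),6) for u in((255,142),(585,238),(477,538),(130,432))]
# order: top-left far(+x,+y), far(+x,-y), near(-x,-y), near(-x,+y)
s=[s[1],s[2],s[3],s[0]]
for f,c in((T,t),(S,s)):
    p=np.array([onplane(f,q,.062) for q in c]);print(np.round(p,4).tolist(),'centre',p.mean(0).round(4),'sides',np.linalg.norm(p-np.roll(p,1,0),axis=1).round(4))
    a=(p[0]+p[1]-p[2]-p[3]);b=p[0]+p[3]-p[1]-p[2];print('yaw',np.arctan2(a[1],a[0]),np.arctan2(-b[0],b[1]))
for a,b in zip(t,s):print(np.round(tri(T,a,S,b)[0],4),tri(T,a,S,b)[1])
for n,a,b in(('zero',(151,272),(302,141)),('print',(613,102),(143,467))):
    a=px(a,(225,220),12);b=px(b,(325,120),10)
    print(n,tri(T,a,S,b),onplane(T,a,.055).round(4),onplane(S,b,.055).round(4))
```

```text
[[0.6022, 0.3722, 0.062], [0.6633, 0.1954, 0.062], [0.5026, 0.1405, 0.062], [0.4432, 0.3173, 0.062]] centre [0.5528 0.2564 0.062 ] sides [0.1683 0.1871 0.1698 0.1865]
yaw 0.33093831483900854 0.3286387592513014
[[0.6021, 0.3793, 0.062], [0.6648, 0.2011, 0.062], [0.5105, 0.1442, 0.062], [0.4429, 0.3235, 0.062]] centre [0.5551 0.262  0.062 ] sides [0.1687 0.1889 0.1645 0.1916]
yaw 0.34532986931541404 0.3493832514181153
[0.6028 0.3723 0.068 ] 0.004316353064866985
[0.6643 0.1966 0.0658] 0.00480530229572203
[0.5059 0.1439 0.057 ] 0.007862233407326316
[0.4442 0.3178 0.0669] 0.0041659944797494
zero (array([0.41621733, 0.281197  , 0.05789429]), np.float64(0.003596129331099609)) [0.4152 0.2804 0.055 ] [0.4157 0.2849 0.055 ]
print (array([0.45975482, 0.1557642 , 0.05792943]), np.float64(0.004968696533465316)) [0.4584 0.1542 0.055 ] [0.4598 0.1596 0.055 ]
```

```bash
cat >> h.py <<'E'
def rv(psi):
    return np.array([np.cos(psi/2),np.sin(psi/2),0])*np.pi
def best(pos,psi):
    """pick psi or psi+pi nearest present joints"""
    q0=np.array(get_state()['q']);c=[]
    for k in(-1,0,1):
        for m in (0,):
            r=rv(psi+k*np.pi);q=ik(pos,r)
            if q is not None:c.append((np.abs(np.array(q)-q0).max(),k,r))
    c.sort(key=lambda t:t[0]);return c[0][2],round(c[0][0],2)
def st(tag=''):
    s=get_state();print(tag,'t%.1f'%s['clock'],np.round(s['position'],4),'F',np.round(s['contact_force'],1),'gap %.3f'%s['finger_gap'])
    return s
PAN=np.array([.5535,.259]);PY=.336;ZERO=(.4155,.2827);PRINT=(.459,.157)
def press(p):
    grab(20)
    r,d=best((p[0],p[1],.11),PY);movep((p[0],p[1],.11),r)
    move_l((p[0],p[1],.062),.15)
    sleep(.1);h=move_l((p[0],p[1],.0475),.03,until_force=9);st('pressed %s'%h)
    sleep(.3);move_l((p[0],p[1],.11),.1);st('up')
E
python3 - <<'E'
from h import *
st()
press(ZERO)
let_go();st()
E
```

```text
t1.5 [ 0.1812 -0.5193  0.2313] F [-0.5 -0.5 -0.2] gap 1.001
pressed True t6.3 [0.4163 0.2831 0.049 ] F [-1.4 -1.   5.9] gap -0.000
up t7.3 [0.415  0.2825 0.1094] F [-0.5  0.7 -1.3] gap 0.001
 t8.1 [0.4155 0.2827 0.11  ] F [0.4 0.2 0.7] gap 0.998
```

```bash
cat >> h.py <<'E'
def pick(x,y,yaw,z,n=60,zh=.16):
    r,d=best((x,y,zh),yaw)
    movep((x,y,zh),r);move_l((x,y,z+.02),.25);
    h=move_l((x,y,z),.05,until_force=8);
    s=st('down %s'%h);zz=s['position'][2] if h else z
    if h: print('CONTACT');return zz
    grab(n);st('gripped')
    move_l((x,y,zh),.2);st('lifted');return zz
def topan(u,v):
    c,s=np.cos(PY),np.sin(PY);return PAN+[c*u-s*v,s*u+c*v]
def place(u,v,dyaw,zbot,zrel,zh=.26,open=True):
    """u,v in pan frame; zbot expected support height; zrel tcp z when ingot bottom at 0"""
    x,y=topan(u,v);zt=zbot+zrel
    r,d=best((x,y,zh),PY+dyaw);movep((x,y,zh),r)
    move_l((x,y,zt+.015),.2);sleep(.15);st('above')
    h=move_l((x,y,zt-.004),.025,until_force=4);s=st('contact %s want %.4f'%(h,zt))
    if open:
        let_go();st('open');move_l((x,y,zh),.25)
E
python3 - <<'E'
from h import *
st()
z=pick(.4409,-.0327,1.40,-.004);print(z)
E
```

```text
t8.1 [0.4155 0.2827 0.11  ] F [0.4 0.2 0.7] gap 0.998
down False t10.7 [ 0.4407 -0.0327 -0.0042] F [0.7 0.1 0.2] gap 1.002
gripped t11.0 [ 0.4411 -0.0327 -0.0029] F [-3.3  1.  14.4] gap 0.751
lifted t12.0 [ 0.4399 -0.0325  0.1589] F [-0.5  0.4 -3.6] gap 0.746
-0.004
```

Run:
```python
from h import *
for n in('scene','top'):
    f=grab_frame(n);p=proj(f,np.array([.44,-.0325,.159]))[0].astype(int);print(p)
    crop(f,p[0]-60,p[1]-50,p[0]+60,p[1]+50,6,f'pics/g_{n}.png')
```

```text
[283 182]
[333 229]
```

View pics/g_scene.png

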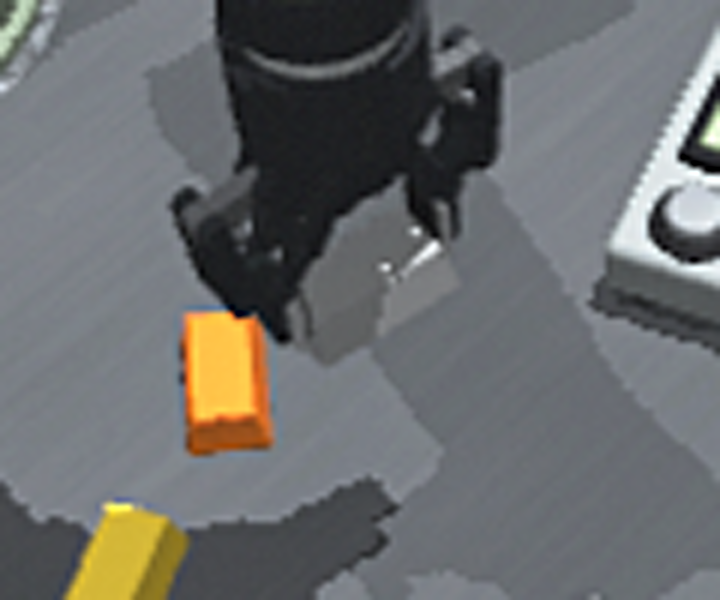

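Run:
```python
from h import *
x,y=topan(-.02,-.20)
r,d=best((x,y,.2),PY+1.5708);movep((x,y,.2),r);st()
for n in('scene','top'):
    f=grab_frame(n);p=proj(f,np.array([x,y,.2]))[0].astype(int)
    f['img']=np.clip(f['img'].astype(float)*1.5,0,255).astype(np.uint8)
    crop(f,p[0]-50,p[1]-40,p[0]+50,p[1]+45,7,f'pics/g2_{n}.png')
```

```text
t12.8 [0.5994 0.0635 0.1985] F [-0.6  0.  -4.6] gap 0.750
```

View pics/g2_scene.png

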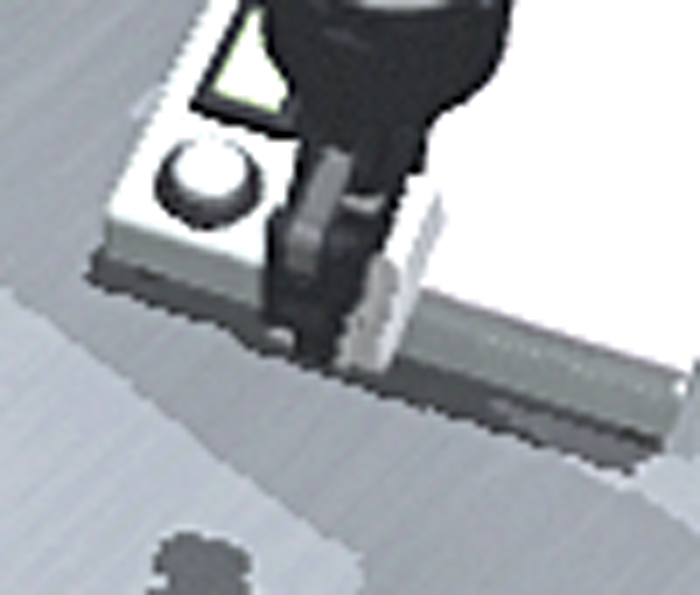

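View pics/g2_top.png

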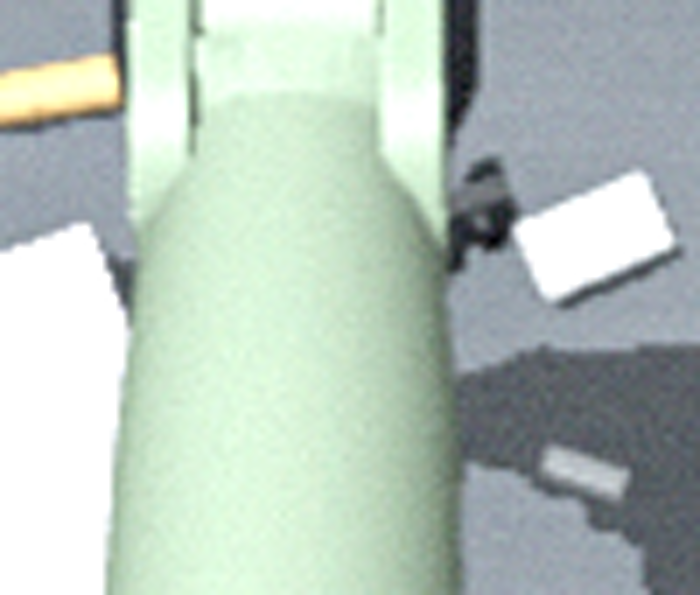

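Run:
```python
from h import *
x,y=topan(0,-.018)
r,d=best((x,y,.2),PY);movep((x,y,.2),r);st()
f=grab_frame('scene');p=proj(f,np.array([x,y,.2]))[0].astype(int)
crop(f,p[0]-50,p[1]-40,p[0]+50,p[1]+45,7,f'pics/g3.png')
```

```text
t14.1 [0.5595 0.2412 0.2001] F [ 0.  -1.1 -3.6] gap 0.745
```

View pics/g3.png

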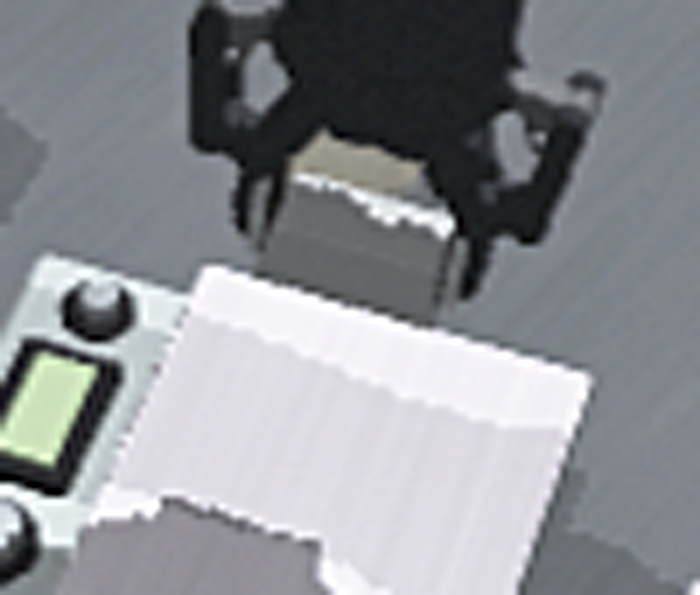

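```bash
python3 - <<'E'
from h import *
place(0,-.018,0,.062,-.003,zh=.2)
E
cat > look.py <<'E'
import sys
from h import *
F={n:grab_frame(n) for n in('scene','top')}
tag=sys.argv[1]
for n in F:
    f=F[n];p=proj(f,np.r_[PAN,.08])[0].astype(int);crop(f,p[0]-45,p[1]-45,p[0]+45,p[1]+45,6,f'pics/{tag}_{n}.png')
E
python3 look.py a1
```

```text
above t15.3 [0.5609 0.2424 0.0758] F [ 0.2 -0.6 -3.2] gap 0.744
contact True want 0.0590 t15.9 [0.5593 0.2419 0.0592] F [-0.2  0.2  4.6] gap 0.745
open t16.3 [0.558  0.2416 0.058 ] F [ 0.3 -0.   0.1] gap 1.000
```

```bash
cd pics; python3 -c "
import cv2;import numpy as np
cv2.imwrite('a1.png',np.hstack([cv2.resize(cv2.imread(f'a1_{n}.png'),(400,400)) for n in('scene','top')]))"
```

```text
(no output)
```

View pics/a1.png

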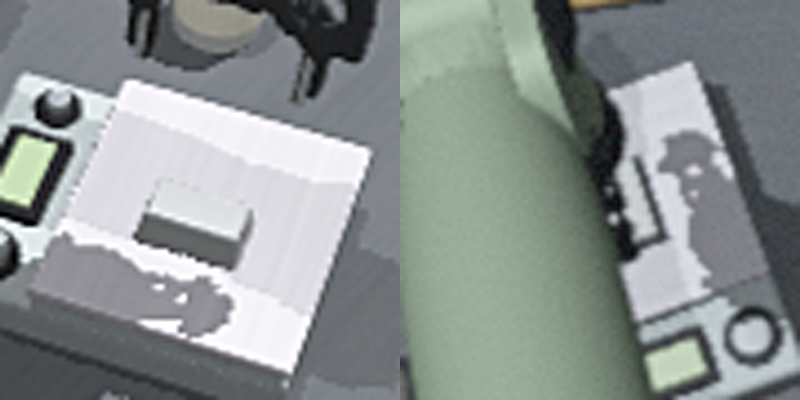

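Run:
```python
from h import *
z=pick(.6601,-.0424,-1.175,.002)
F={n:grab_frame(n) for n in('scene','top')}
for n in F:
    f=F[n];p=proj(f,np.r_[PAN,.08])[0].astype(int);crop(f,p[0]-45,p[1]-45,p[0]+45,p[1]+45,6,f'pics/a2_{n}.png')
a=[cv2.resize(cv2.imread(f'pics/a2_{n}.png'),(400,400)) for n in F];cv2.imwrite('pics/a2.png',np.hstack(a))
```

```text
down False t19.5 [ 0.6599 -0.0425  0.0017] F [-0.6  0.6 -0.7] gap 1.002
gripped t19.8 [ 0.6608 -0.0427  0.003 ] F [-0.9 -0.2  4.5] gap 0.765
lifted t20.8 [ 0.6588 -0.0422  0.1582] F [-0.3 -0.1 -3.8] gap 0.768
```

View pics/a2.png

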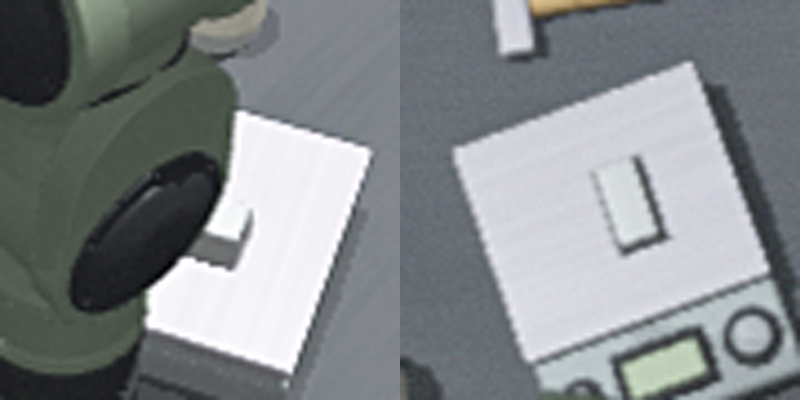

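Run:
```python
from h import *
f=grab_frame('top');p=proj(f,np.r_[PAN,.08])[0].astype(int);print(p)
g=f['img'].astype(float);g=np.clip((g-150)*2.4,0,255).astype(np.uint8);f['img']=g
crop(f,p[0]-18,p[1]-18,p[0]+22,p[1]+22,15,'pics/a3.png')
# predicted wireframe of D where commanded
x,y=topan(0,-.018)
for s in(0,):
    q=proj(f,ingot_pts(x,y,PY,False,.062));print(((q-(p-18)+.5)*15-.5).round().astype(int).tolist())
```

```text
[242 198]
[[235, 164], [406, 100], [510, 387], [338, 451], [247, 152], [369, 107], [462, 363], [340, 409]]
```

View pics/a3.png

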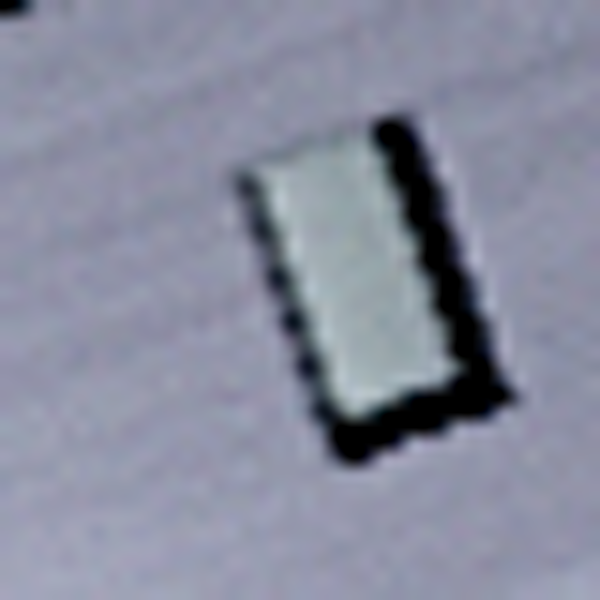

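Run:
```python
from h import *
place(0,.0195,0,.062,.0025)
```

```text
above t23.4 [0.5482 0.2778 0.081 ] F [ 0.1  0.  -3.8] gap 0.766
contact True want 0.0645 t24.0 [0.5469 0.2774 0.065 ] F [-1.  -1.1  4.8] gap 0.767
open t24.4 [0.5456 0.2768 0.0636] F [-0.3  0.6 -0.5] gap 0.999
```

```bash
cat > grid.py <<'E'
from h import *
def view(tag,us,z,extra=20,only=('top','scene')):
    F={n:grab_frame(n) for n in only};a=[]
    for n in only:
        f=F[n];p=proj(f,np.r_[PAN,z])[0].astype(int)
        g=f['img'].astype(float);g=np.clip((g-130)*2.0,0,255).astype(np.uint8);f2=dict(f,img=g)
        r=20 if n=='top' else 27;k=400//(2*r)
        crop(f2,p[0]-r,p[1]-r,p[0]+r,p[1]+r,k,'pics/_.png');im=cv2.imread('pics/_.png')
        for (u,v,dy,up,z0) in us:
            x,y=topan(u,v);q=proj(f,ingot_pts(x,y,PY+dy,up,z0));q=(q-(p-r)+.5)*k-.5
            h=q[4:] if up else q[:4]
            cv2.polylines(im,[h.round().astype(int)],True,(0,0,255) if up else (0,160,0),1)
        a.append(cv2.resize(im,(400,400)))
    cv2.imwrite(f'pics/{tag}.png',np.hstack(a))
L1=[(0,-.018,0,False,.062),(0,.0195,0,True,.062)]
E
python3 - <<'E'
from grid import *
pick(.3957,-.263,-.553,-.005)
view('b1',L1,.08)
E
```

```text
down False t28.6 [ 0.3955 -0.2628 -0.0052] F [-0.2 -0.5 -0.3] gap 1.000
gripped t29.0 [ 0.3963 -0.2635 -0.0038] F [-1.4  1.5  9.1] gap 0.756
lifted t30.0 [ 0.3948 -0.2622  0.1588] F [-0.2  0.8 -3.6] gap 0.750
```

View pics/b1.png

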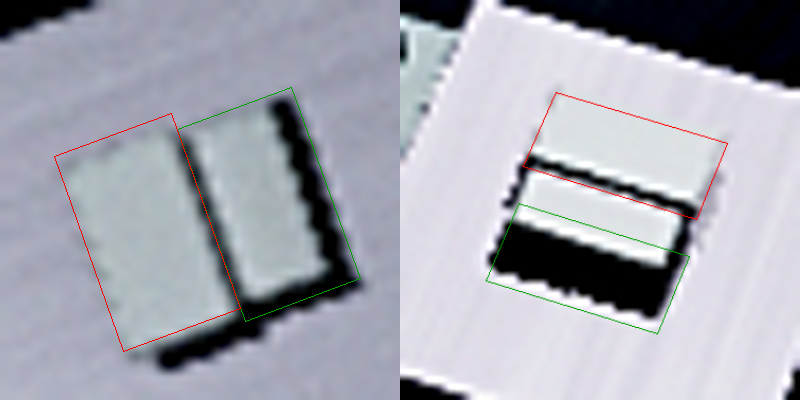

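Run:
```python
from grid import *
place(-.018,.0008,np.pi/2,.087,-.0042)
pick(.5475,-.1485,.585,.002)
```

```text
above t33.1 [0.5374 0.2541 0.0994] F [-0.7 -0.2 -3.7] gap 0.754
contact True want 0.0828 t33.7 [0.5361 0.2538 0.0833] F [ 0.2 -0.7  4.8] gap 0.748
open t34.1 [0.5348 0.2534 0.082 ] F [-0.1  0.2  0. ] gap 0.995
down False t37.7 [ 0.5473 -0.1485  0.0018] F [-0.2  0.1  0.2] gap 0.998
gripped t38.0 [ 0.5481 -0.1485  0.0029] F [-0.5  0.7  6.1] gap 0.764
lifted t39.0 [ 0.5464 -0.1481  0.1586] F [-1.  -0.2 -3.3] gap 0.768
```

Run:
```python
from grid import *
view('b2',[(-.018,.0008,np.pi/2,False,.087)],.1)
```

```text
(no output)
```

View pics/b2.png

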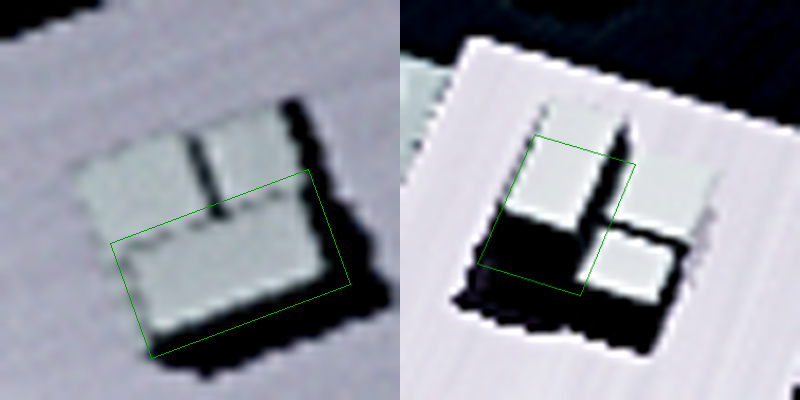

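Run:
```python
from grid import *
place(.0178,.0,np.pi/2,.087,.0025)
pick(.5228,-.2695,1.3345,.002)
view('b3',[(-.018,.0008,np.pi/2,False,.087),(.0178,.0,np.pi/2,True,.087)],.1)
```

```text
above t41.7 [0.5716 0.2652 0.1062] F [ 0.5  0.4 -4. ] gap 0.766
contact True want 0.0895 t42.3 [0.5701 0.2649 0.09  ] F [-0.6 -0.2  4.6] gap 0.764
open t42.6 [0.5689 0.2644 0.0885] F [0.2 0.3 0.4] gap 1.001
down False t46.7 [ 0.5226 -0.2694  0.0018] F [ 0.1  0.1 -0. ] gap 0.999
gripped t47.0 [ 0.5231 -0.2696  0.0029] F [-0.5  0.8  5.9] gap 0.772
lifted t48.0 [ 0.5219 -0.2689  0.1586] F [-0.1 -0.8 -4.3] gap 0.773
```

View pics/b3.png

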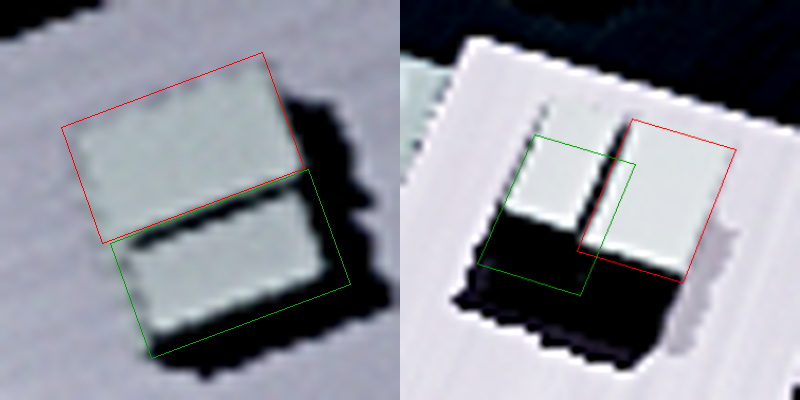

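Run:
```python
from h import *
from scipy.ndimage import map_coordinates
for n in('top','scene'):
    f=grab_frame(n);im=f['img'].astype(float)
    us=np.arange(-50,50,1.0)
    out=[]
    for u in us:
        acc=[]
        for v in np.arange(-15,16,2):
            x,y=topan(u/1000,v/1000);p=proj(f,np.array([x,y,.112]))[0]
            acc.append([map_coordinates(im[...,c],[[p[1]],[p[0]]],order=1)[0] for c in range(3)])
        out.append(np.mean(acc,0))
    o=np.array(out);print(n);
    for u,a in zip(us[::1],o):print(int(u),a.round().astype(int).tolist(),end=' ')
    print()
```

```text
top
-50 [118, 119, 126] -49 [116, 117, 124] -48 [113, 114, 120] -47 [108, 110, 115] -46 [101, 104, 107] -45 [94, 97, 101] -44 [90, 93, 96] -43 [87, 90, 94] -42 [87, 90, 94] -41 [91, 95, 99] -40 [102, 107, 110] -39 [119, 124, 127] -38 [140, 145, 148] -37 [163, 167, 171] -36 [184, 188, 192] -35 [202, 207, 210] -34 [214, 220, 223] -33 [220, 225, 228] -32 [221, 226, 229] -31 [220, 225, 228] -30 [218, 224, 227] -29 [218, 222, 226] -28 [217, 222, 225] -27 [216, 221, 224] -26 [215, 220, 224] -25 [215, 220, 223] -24 [214, 220, 223] -23 [214, 220, 222] -22 [214, 220, 222] -21 [214, 220, 222] -20 [214, 219, 222] -19 [214, 219, 222] -18 [214, 219, 222] -17 [214, 219, 222] -16 [214, 219, 222] -15 [214, 220, 223] -14 [215, 220, 223] -13 [214, 219, 222] -12 [212, 217, 220] -11 [208, 213, 217] -10 [199, 205, 208] -9 [183, 189, 192] -8 [163, 169, 172] -7 [147, 152, 155] -6 [142, 147, 149] -5 [148, 153, 156] -4 [162, 167, 170] -3 [180, 185, 188] -2 [196, 202, 204] -1 [208, 214, 216] 0 [215, 221, 223] 1 [218, 223, 225] 2 [218, 223, 226] 3 [218, 223, 225] 4 [217, 222, 225] 5 [216, 221, 224] 6 [215, 221
[... 2058 characters left out ...]
 [241, 243, 245] 14 [241, 243, 245] 15 [241, 243, 245] 16 [241, 243, 245] 17 [241, 243, 245] 18 [241, 243, 245] 19 [241, 243, 245] 20 [241, 243, 245] 21 [241, 243, 245] 22 [241, 243, 245] 23 [241, 243, 245] 24 [241, 243, 245] 25 [241, 243, 245] 26 [241, 243, 245] 27 [241, 243, 245] 28 [241, 243, 245] 29 [241, 244, 245] 30 [242, 244, 245] 31 [242, 244, 246] 32 [242, 244, 246] 33 [241, 244, 246] 34 [239, 242, 244] 35 [236, 239, 241] 36 [231, 233, 236] 37 [225, 227, 231] 38 [222, 222, 228] 39 [223, 222, 229] 40 [227, 225, 232] 41 [230, 228, 234] 42 [232, 230, 236] 43 [233, 230, 237] 44 [233, 230, 237] 45 [233, 231, 237] 46 [233, 231, 238] 47 [234, 232, 238] 48 [234, 233, 239] 49 [236, 234, 240]
```

Run:
```python
from grid import *
place(-.001,.0,0,.112,.0025,zh=.28)
press_xy=PRINT
F={}
movep((.35,-.25,.3),best((.35,-.25,.3),0)[0])
view('c1',[(-.001,0,0,True,.112)],.12)
for n in('scene','top'):
    f=grab_frame(n);F[n]=f;cv2.imwrite(f'pics/c1_{n}.png',f['img'][:,:,::-1])
st()
```

```text
above t51.2 [0.5537 0.259  0.1312] F [-0.9 -0.2 -2.8] gap 0.771
contact True want 0.1145 t51.8 [0.5524 0.2586 0.1149] F [ 1.  -0.8  4.1] gap 0.768
open t52.1 [0.5511 0.2582 0.1135] F [-0.2 -0.   1.1] gap 1.002
 t55.1 [ 0.3504 -0.2496  0.2999] F [0.  0.8 0.2] gap 1.000
```

View pics/c1.png

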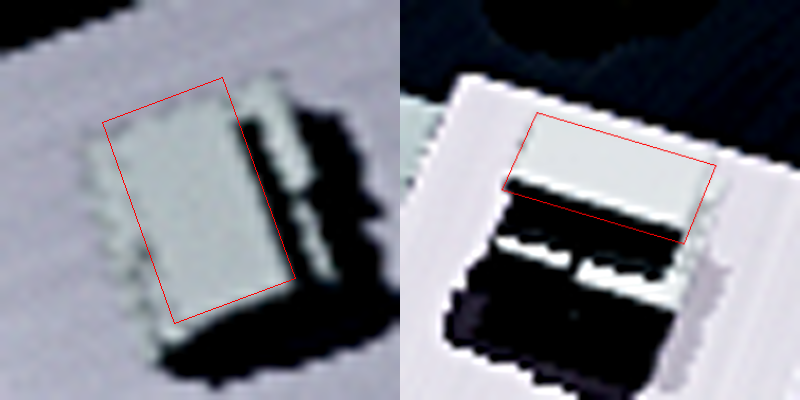

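View pics/c1_scene.png

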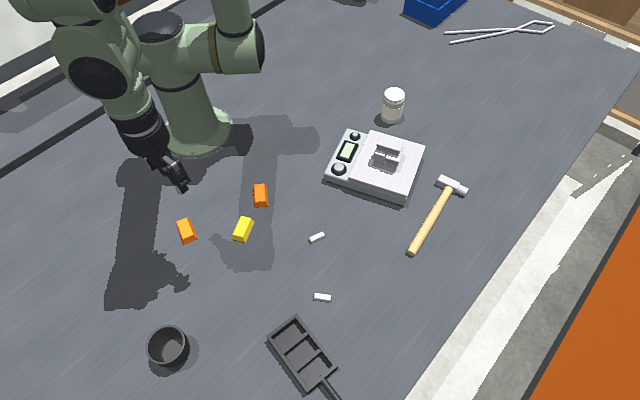

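View pics/c1_top.png

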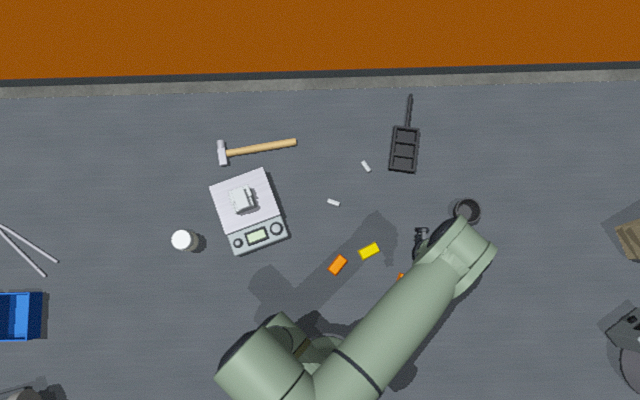

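Run:
```python
from grid import *
grab(20)
r,d=best((PRINT[0],PRINT[1],.2),PY);movep((PRINT[0],PRINT[1],.2),r)
press(PRINT)
move_l((PRINT[0],PRINT[1],.22),.2)
x,y=.42,-.12
movep((x,y,.3),best((x,y,.3),0)[0]);let_go()
view('d1',[],.12)
F={n:grab_frame(n) for n in('scene','top')}
S,T=F['scene'],F['top']
d=((42,13),(42,13),0)
for n,t,s in(('r1',(333,202),(317,238)),('r2',(366,166),(322,297))):
    P,_=tri(T,t,S,s);v=[(T,*obs(T,t,16,150)),(S,*obs(S,s,22,150))]
    q=fit(v,P[0],P[1],True,dims=d,z0=.015);print(n,np.round(q[:4],4))
for n,f in F.items():
    r=silhouettes(n,'crucible');print(n,[(np.round(a['centre'],1).tolist(),round(a['score'],2),int(a['mask'].sum())) for a in r])
crop(T,430,180,500,240,10,'pics/cr_t.png');crop(S,130,305,220,390,7,'pics/cr_s.png')
st()
```

```text
pressed True t59.2 [0.4599 0.1572 0.049 ] F [-1.  -1.1  7.3] gap -0.001
up t60.2 [0.4585 0.1569 0.1094] F [-0.2 -0.7 -0. ] gap -0.003
r1 [ 0.5469 -0.0342  1.2082  0.1365]
r2 [ 0.6691 -0.1488  0.5894  0.1864]
scene [([170.7, 345.9], 0.74, 1477), ([390.3, 144.3], 0.5, 373)]
top [([468.9, 208.6], 0.59, 535), ([272.9, 229.6], 0.2, 67)]
 t63.1 [ 0.42 -0.12  0.3 ] F [0.7 0.1 0.1] gap 1.000
```

View pics/d1.png

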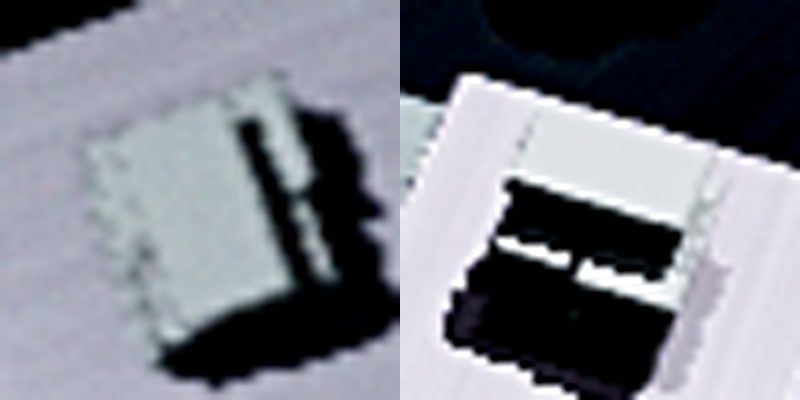

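View pics/cr_t.png

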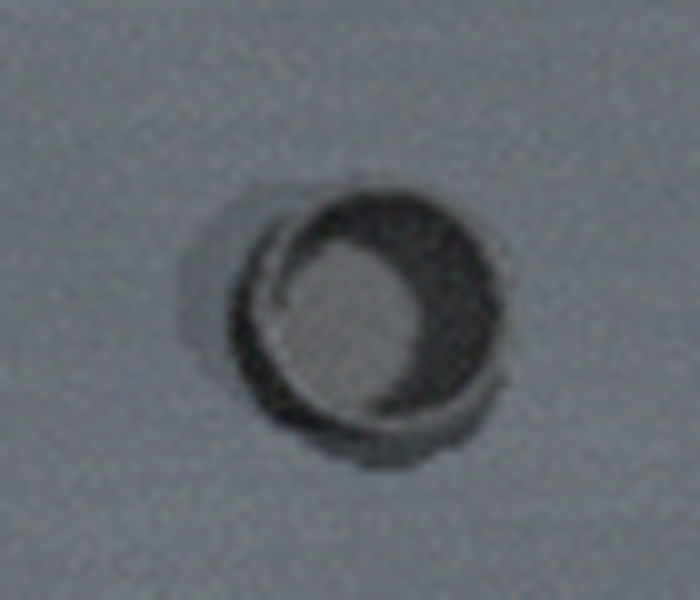

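View pics/cr_s.png

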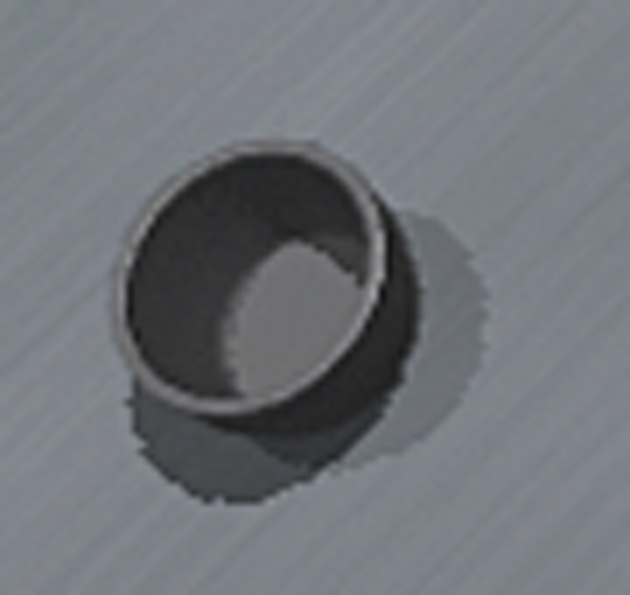

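Run:
```python
from h import *
F={n:grab_frame(n) for n in('scene','top')}
S,T=F['scene'],F['top']
t=(467.35,210.05);s=(165.3,344.1)
P,g=tri(T,t,S,s);print(P,g,onplane(T,t,.075),onplane(S,s,.075))
C=(onplane(T,t,.075)+onplane(S,s,.075))[:2]/2
np.save('C.npy',C)
z=pick(.547,-.035,1.212+np.pi/2,.003,n=40)
f=grab_frame('scene');p=proj(f,np.array([.547,-.035,.16]))[0].astype(int)
crop(f,p[0]-50,p[1]-40,p[0]+50,p[1]+45,7,'pics/e1.png')
```

```text
[ 0.49990115 -0.46910283  0.0715525 ] 0.0010649027576715316 [ 0.49929202 -0.46855665  0.075     ] [ 0.5017182  -0.46840124  0.075     ]
down False t65.3 [ 0.5467 -0.0349  0.0027] F [1.1 1.1 0.8] gap 1.000
gripped t66.0 [ 0.5472 -0.035   0.0032] F [-0.3  0.1  2.5] gap 0.175
lifted t66.9 [ 0.5461 -0.0348  0.1589] F [ 0.5  1.  -1.3] gap 0.177
```

View pics/e1.png

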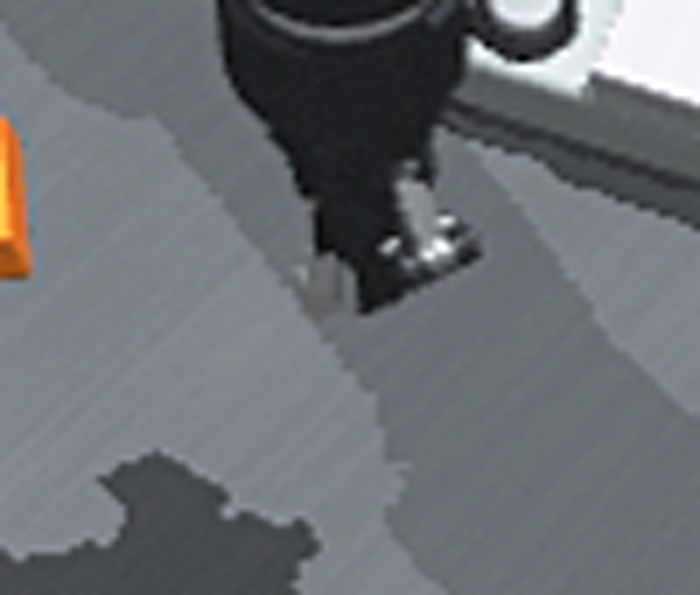

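```bash
cat >> h.py <<'E'
def drop():
    x,y=np.load('C.npy')
    psi=np.arctan2(y,x)+np.pi/2
    movep((x,y,.17),best((x,y,.17),psi)[0]);move_l((x,y,.083),.15,until_force=8);sleep(.2);st('over')
    let_go();sleep(.2);st('dropped');move_l((x,y,.2),.25)
E
python3 - <<'E'
from h import *
drop()
pick(.669,-.1492,.589+np.pi/2,.003,n=40)
F={n:grab_frame(n) for n in('scene','top')}
crop(F['top'],430,180,500,240,6,'pics/f_t.png');crop(F['scene'],130,305,220,390,4,'pics/f_s.png')
a=[cv2.resize(cv2.imread(p),(390,360)) for p in('pics/f_t.png','pics/f_s.png')];cv2.imwrite('pics/f.png',np.hstack(a))
E
```

```text
over t69.5 [ 0.5012 -0.4691  0.0845] F [-0.9 -0.1  0.1] gap 0.173
dropped t70.4 [ 0.5005 -0.4684  0.083 ] F [-0.5 -0.2  0.6] gap 1.002
down False t73.6 [ 0.6688 -0.1491  0.0027] F [-0.2 -0.6  0.3] gap 1.001
gripped t74.2 [ 0.6692 -0.1493  0.0033] F [-0.3  0.8  2.1] gap 0.172
lifted t75.2 [ 0.6681 -0.1489  0.1586] F [ 0.5  0.  -1.1] gap 0.175
```

View pics/f.png

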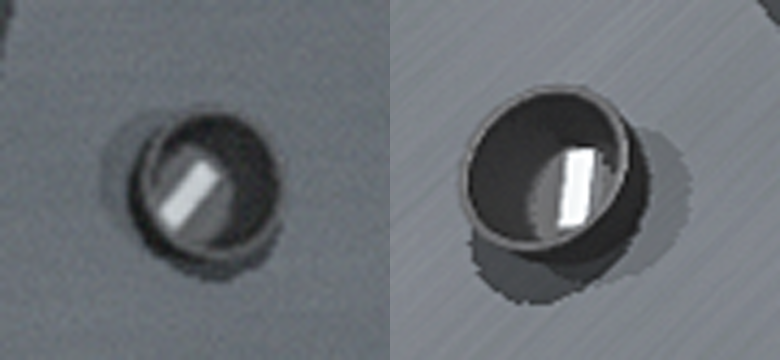

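Runner 1 lies in the crucible, which has not moved; runner 2 is held.

Run:
```python
from grid import *
drop()
x,y=.38,-.12
movep((x,y,.32),best((x,y,.32),0)[0]);st()
F={n:grab_frame(n) for n in('scene','top')}
crop(F['top'],430,180,500,240,6,'pics/f_t.png');crop(F['scene'],130,305,220,390,4,'pics/f_s.png')
a=[cv2.resize(cv2.imread(p),(390,360)) for p in('pics/f_t.png','pics/f_s.png')];cv2.imwrite('pics/f2.png',np.hstack(a))
cv2.imwrite('pics/end_s.png',F['scene']['img'][:,:,::-1])
view('end',[],.12)
```

```text
over t77.5 [ 0.5012 -0.4692  0.0845] F [-0.9 -0.2 -0.2] gap 0.173
dropped t78.4 [ 0.5005 -0.4685  0.083 ] F [1.  0.2 0. ] gap 0.996
 t80.5 [ 0.3803 -0.1204  0.3195] F [-0.1  0.6  0. ] gap 1.001
```

View pics/f2.png

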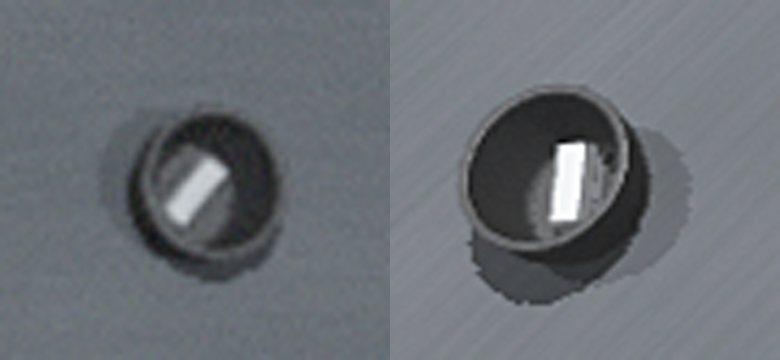

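View pics/end_s.png

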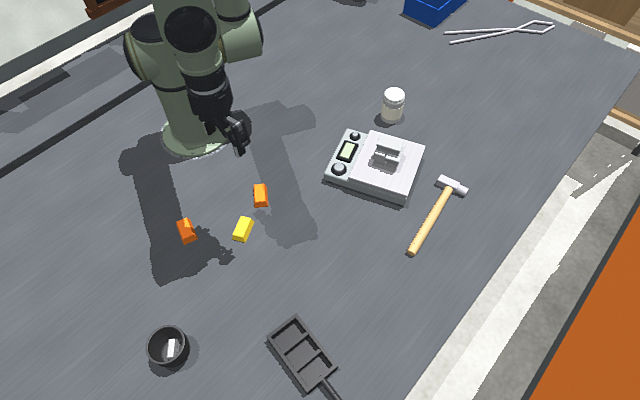

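View pics/end.png

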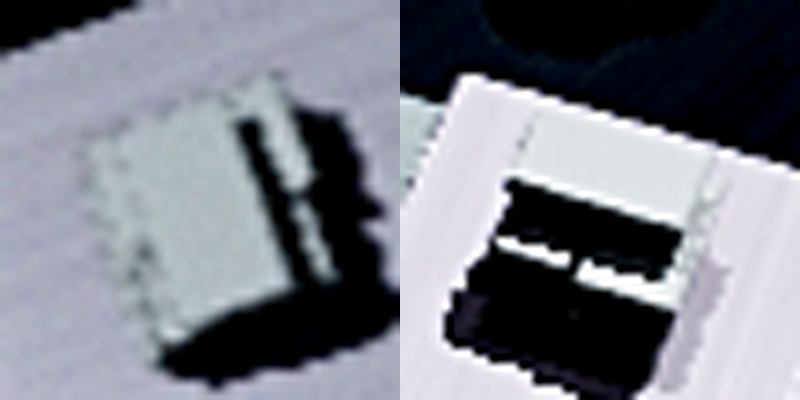

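Run:
```python
from h import *
print(sign_off());st()
```

```text
the job is handed in; nothing more can be done
None
the job is handed in; nothing more can be done
```

The job is done and handed in, with the robot's clock at about 80 s of the 210 s allowed; the sign-off gives no verdict.

**What I did:**
- I pressed the zero key to about 6 mm with the pan empty and let it up.
- I stacked the five grey ingots on the pan (two were wide face down, three wide face up) as two crosswise layers of nested pairs with the odd wide-up one crosswise on top. The orange and yellow look-alikes stayed where they were.
- I pressed the print key to about 6 mm and let it up.
- I dropped both runner offcuts into the crucible. It had been knocked aside during the run, so I found it again first.

**What the last checks showed:**
- **Stack:** flat and unchanged after the print press, with the gripper clear of it.
- **Layers:** each ingot touched down within about 1 mm of its expected height. Pair spacing measured about 36–37 mm in the lower layer and 38–39 mm in the upper, against a limit of 42 mm.
- **Crucible:** upright. The last picture shows one offcut clearly, with the other probably beneath or beside it; none is left on the bench.
- **Bystanders:** the mould, hammer and tin look unmoved.

**What disagreed or is less certain:**
- **Cameras:** the two cameras differed by 3–5 mm in y on the bench and scale, so I worked from the average.
- **Keys:** I judged them up from the arm's withdrawal and the pictures, not from a direct reading.

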